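Turn over a freshly turned wooden cup and brush it out

TASK

The tall turned wooden cup stands mouth down: turn it over by laying it on its side in the cork-railed cradle, letting go, taking it again the other way and standing it mouth up, without slamming it, in the middle of the low round display stand. Then take the long brush from its pot, run it down to the bottom of the cup, up most of the way and down to the bottom again, and put it back standing in its pot. Leave the other turned pieces and the glue bottle where they are.

Things in the scene. Friction and masses are not known exactly. Their poses are not given: they have to be found in the camera images.
- cup: Straight-sided hollow wooden cup, 115 mm tall, 60 mm outside diameter, wall 4 mm, floor 6 mm thick, 0.10 to 0.20 kg; its foot narrows to 48 mm over the last 10 mm. Origin: centre of the foot's underside; z axis: from foot to mouth (points down at the start, when the cup stands on its rim and the origin is 115 mm above the table).
- cradle_rest (a point): Point in the fixed cradle where the middle of the cup's axis comes to lie when the cup rests on its side: 55.7 mm above the table, over the cradle's centre. Its y axis runs along the rails, z is up.
- stand_top (a point): Centre of the upper face of the fixed display stand, a low round wooden disc 110 mm across (flat top 104 mm) and 12 mm high; z is up.
- brush: Long brush, 190 mm, 0.06 kg, standing on its bristle end in the pot, handle up. Stiff cylindrical bristle head 26 mm across and 50 mm long, ferrule 20 mm across to 70 mm, then a straight round handle 15 mm across up to 190 mm. Origin: centre of the bristle end; z axis: towards the handle's end.
- brush_grip (a point): Point on the brush's axis, on the handle, 165 mm from the bristle end.
- pot: Fixed small open wooden pot 70 mm tall, 62 mm across at most; mouth 46 mm inside diameter; inner floor 6 mm above the table. Origin: centre of its underside; z is up.
- small_cup: small turned cup, mouth up, 65 mm tall, 64 mm across the rim; bystander, origin at the centre of its underside
- bowl: turned bowl, mouth up, 140 mm across, 55 mm tall; bystander, origin at the centre of its underside
- vase: closed dark turned vase, 135 mm tall, 100 mm across; bystander, origin at the centre of its underside
- glue: white glue bottle, 150 mm tall, 54 mm across; bystander, origin at the centre of its underside
- pen_a: turned pen lying flat, 132 mm long, 13 mm thick; bystander, origin at the centre of its underside
- pen_b: turned pen lying flat, 132 mm long, 13 mm thick; bystander, origin at the centre of its underside
- stand: The display stand itself; origin at the centre of its underside.
- cradle: Fixed wooden base 52 mm wide and 90 mm long with two parallel cork rails (14 mm round, 38 mm between centres, tops 31 mm above the table) along its y axis; origin under its centre. A cup lying centred in it overhangs by 12.5 mm at each end and is wider than it (30 mm against 26 mm either side), so fingers can hold the cup's sides at half height beside the rails.

How it is judged (in metres and radians):
On the way, in this order (a step that is already met when the one before it is completed fails the run):
1. the cup lies on its side in the cradle, let go (angle between cup's own z axis and vertical between 1.4 and 1.74 rad and contact force between cup and cradle above 0.3 N and contact force between cup and the fingers below 0.1 N and horizontal distance between cup and cradle_rest below 0.085 m and linear speed of cup below 0.03 m/s), for 0.2 s.
2. the cup stands mouth up in the middle of the display stand, let go (angle between cup's own z axis and vertical below 0.12 rad and horizontal distance between cup and stand_top below 0.025 m and z of cup in the frame of stand_top below 0.005 m and linear speed of cup below 0.03 m/s and contact force between cup and the fingers below 0.1 N), for 0.2 s.
3. the brush has reached the bottom of the cup (horizontal distance between brush and cup below 0.026 m and z of brush in the frame of cup below 0.022 m).
4. the brush is drawn most of the way up inside the cup (horizontal distance between brush and cup below 0.026 m and z of brush in the frame of cup above 0.055 m).
5. the brush has reached the bottom of the cup again (all of step 3).
At the end, for the whole second after the job is handed in: The cup stands mouth up (within 0.12 rad) on the display stand, its foot's centre within 25 mm of the stand's centre; the brush stands bristles down on the floor of its pot (leaning less than 0.5 rad); both are released and at rest (all of step 2 and horizontal distance between brush and pot below 0.024 m and z of brush in the frame of pot below 0.02 m and angle between brush's own z axis and vertical below 0.5 rad and contact force between brush and the fingers below 0.1 N and linear speed of brush below 0.05 m/s); the robot touches nothing.
It fails at once if the cup is slammed down on the display stand (more than 45 N, not counting while the brush touches the cup) (contact force between cup and stand above 45 N and contact force between brush and cup below 0.1 N).
It fails at once if another turned piece or the glue bottle is pushed more than 30 mm from its place (distance of any of small_cup, bowl, vase, glue, pen_a, pen_b from where it was at the start of the episode above 0.03 m).
It also fails if it takes over 72 s, if anything falls off the work surface, if the arm or the gripper's body presses on something with over 40 N, if the wrist force passes 120 N, or if a joint passes its speed limit or range.

ROBOT

A 6-joint arm with a two-finger parallel gripper is mounted at the origin on the work surface. World frame = base frame: x ahead of the robot, y to its left, z up, the work surface at z = 0. Lengths are in m, angles in degrees, forces in N, time in s.
With the tool pointing down it reaches from about 0.375 to 0.9 m from the base axis. Payload 3.1 kg.
Tool frame: the origin (TCP) lies at the very end of the fingers, on their centre line; the grasp point (between the pads) lies 19 mm behind it; z points along the fingers, y is the line along which they close (so a half turn about z gives the same grasp; the last joint's range is limited). The gripper opens to 87 mm and grips with 3 to 60 N. Pads are 19 mm wide; open, the fingers measure 117 mm over their backs; the gripper's body (75 mm by 190 mm) begins 51 mm behind the grasp point.
Start: joints at [53.887, 30.224, 82.088, -0, 67.689, -10.227], TCP at [0.273, 0.562, 0.223] pointing down, gripper open.
Joint ranges: [-176.69, 176.69], [-43.24, 126.21], [12.49, 139.97], [-82, 262], [0, 151.66], [-163.58, 163.58]. Speed limits (degrees/s): [159.86, 159.86, 180, 180, 180, 180].

INTERFACE

Orientations are given as a 3x3 rotation matrix whose columns are the frame's x, y, z axes.
In Python, from rig import readout, viewer, ticket gives the robot as it stands.
- The arm moves only by the tool send_rows, never from a script. Its argument "moves" is a list of rows, each a list of 6 numbers: the shift along the tool's x, y, z in units of 250 mm (1.0 is 250 mm), then the turn, a rotation vector about the tool's x, y, z in units of 90 degrees (1.0 is 90 degrees). A call has 1 to 12 rows; each row is the pose to reach, as a shift and turn from the pose commanded when the call began, along the tool's axes at that moment; what a row does not reach only later rows make up. A row lasts 1/10 s, in which the tool goes at most 50 mm and 8.59 degrees, less where a joint would pass 70% of its speed; a pose out of reach is approached as far as the arm can. A call with a number of a shift or a turn outside -1 to 1 is refused whole. A call with a gripper value outside its range is refused whole. "grip" is the opening, from 0 (shut) to 1 (fully open), set as the call begins (left out, the last holds). The fingers move at their own pace and stop on an object; the grip force is fixed at half the most. Time passes only in rows, so rows that repeat a pose let the fingers close. It gives the time, the measured TCP pose, the force, the opening and the grip force at its end, in the units of the state.
- readout.read_state(): the state, without advancing time (a new reading comes with each control period).
- viewer.capture(name): name is "side" or "top"; returns (picture, depth): 400x640x3 uint8, red, green, blue; 400x640 float32, m along the optical axis (not along the pixel's ray), 0 where there is no reading.
- viewer.camera_info(name): a dict with "fx", "fy", "cx", "cy" (pixels), "R" (3x3) and "t" (3): a world point X has camera coordinates R X + t. Camera axes: x right, y down, z forward; pixel columns grow to the right and rows downward; lengths in m; the calibration is good to about 2 mm. A picture is of the moment at which its call begins. camera_info takes no time and is no camera call.
- ticket.hand_in(): hands the job in; it is judged then, once.
The state is a dict: "time_s": time; "joint_positions": joint angles; "qvel": joint speeds; "tau": joint torques, N m; "position": TCP position; "tcp_rot": TCP orientation; "force": force on the tool from outside, world axes, zero at the start; "moment": the same for the moment, N m; "opening": opening from 0.0 (shut) to 1.0 (fully open); "grasp_force": force on a finger pad.
Only numpy, scipy, OpenCV 4.12 (cv2) and the standard library are available. Lean on these libraries where they do the work, as an engineer would, in place of code of your own. Each camera call takes 0.05 s, during which the arm holds its last target. There are 200 camera calls.

## Working session

There is one attempt and no reset: what is moved stays moved. The work goes in short steps, Python scripts to look and compute and a tool call to move; the robot and the scene stay as the last step left them, time stands still between calls to the robot, and variables do not carry over. Pictures are saved under pics/ and viewed, at most 10 in all, crops included, and the job is handed in when it is done.

Besides the shell and the picture viewer there is one more tool, called after "Call:" as name(argument=value, ...), one argument or row to a line, values as JSON. send_rows: Moves the arm, as the interface text tells. Shifts and turns lie within -1 to 1; 1 stands for 250 mm of shift or 90 degrees of turn. Its arguments: {"type":"object","properties":{"moves":{"type":"array"},"grip":{"type":"number"}},"required":["moves"]}

```bash
ls; mkdir -p pics; python3 - <<'E'
from rig import readout, viewer
import cv2,numpy as np
s=readout.read_state();print(s)
for n in("top","side"):
    p,d=viewer.capture(n);cv2.imwrite(f"pics/{n}0.png",p[:,:,::-1]);np.save(f"pics/{n}0.npy",d);print(n,viewer.camera_info(n))
E
```

```text
pics
{'time_s': 0.0, 'joint_positions': array([ 5.38854944e+01,  3.02791659e+01,  8.21574506e+01, -6.41464151e-04,
        6.76884856e+01, -1.02257225e+01]), 'qvel': array([-0.13966785,  0.06755764, -0.04513537, -0.0687681 , -0.03640813,
       -0.01887934]), 'tau': array([-1.60091059e-05, -4.40025187e+01, -1.76596588e+01,  6.34339848e-02,
        5.80392906e-02, -1.50020733e-04]), 'position': array([0.27240848, 0.56168814, 0.22156358]), 'tcp_rot': array([[-8.99644894e-01,  4.36620464e-01, -1.27855528e-03],
       [ 4.36622173e-01,  8.99643232e-01, -1.76997772e-03],
       [ 3.77435108e-04, -2.15059701e-03, -9.99997616e-01]]), 'force': array([-0.14523256, -0.74222931, -0.16991887]), 'moment': array([ 0.03783783, -0.00301561, -0.00325482]), 'grasp_force': 0.0, 'opening': 0.996991337986902}
top {'fx': 513.8509488558044, 'fy': 513.8509488558044, 'cx': 323.5857504960463, 'cy': 197.9457404334418, 'R': array([[ 0.0211672 , -0.99956619,  0.02047892],
       [-0.98179493, -0.02464949, -0.18833775],
       [ 0.18876085, -0.01611952, -0.98189078]]), 't': array([-0.02075404,  0.6175153 ,  1.2141815 ])}
side {'fx': 426.8374866101183, 'fy': 426.8374866101183, 'cx': 323.6084182365306, 'cy': 199.86555189238746, 'R': array([[ 0.88463914, -0.46604795,  0.01459099],
       [-0.32465085, -0.63810111, -0.69816101],
       [ 0.33468704,  0.61288358, -0.71579208]]), 't': array([-0.53071255,  0.28349948,  0.99296171])}
```

View pics/top0.png

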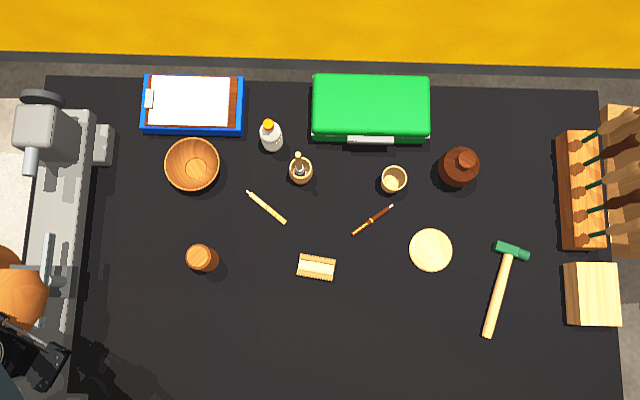

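View pics/side0.png

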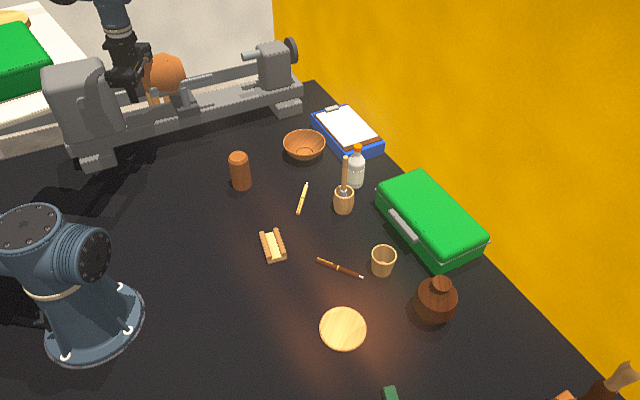

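The top view shows the cup at (201,257), cradle (316,267), stand (431,250) and pot with brush (300,170). The side view shows the same layout, with the cup at (240,170).

```bash
cat > h.py <<'E'
import numpy as np
from rig import readout, viewer
def cloud(n,d,u0,u1,v0,v1):
    c=viewer.camera_info(n); v,u=np.mgrid[v0:v1,u0:u1]; z=d[v0:v1,u0:u1].astype(float); m=z>0
    P=np.stack([(u-c["cx"])/c["fx"]*z,(v-c["cy"])/c["fy"]*z,z],-1)[m]
    return (P-c["t"])@c["R"], np.stack([u[m],v[m]],1)
def mid(P): return np.r_[(P.min(0)+P.max(0))/2, P.mean(0), len(P)].round(4)
E
python3 - <<'E'
from h import *; import cv2
dt=np.load("pics/top0.npy"); ds=np.load("pics/side0.npy")
np.set_printoptions(suppress=True,precision=4)
def rep(tag,n,d,box,zl,zh):
    P,_=cloud(n,d,*box); Q=P[(P[:,2]>zl)&(P[:,2]<zh)]
    if len(Q)<4: print(tag,n,"few");return
    (c,r)=cv2.minEnclosingCircle(Q[:,:2].astype(np.float32)); print(tag,n,"bb",mid(Q)[:3],"mean",Q.mean(0),len(Q),"circ",np.array(c),r, "rect",cv2.minAreaRect(Q[:,:2].astype(np.float32)), 'zmax',P[:,2].max())
T=lambda *b:b
rep("table","top",dt,(220,300,280,330),-1,1)
rep("table","side",ds,(180,230,230,300),-1,1)
rep("cuptop","top",dt,(175,230,235,280),.105,.13)
rep("cup all","top",dt,(175,230,235,280),.02,.13)
rep("cuptop","side",ds,(215,265,140,195),.105,.13)
rep("cradle","top",dt,(290,345,245,290),.012,.05)
rep("cradle rail","top",dt,(290,345,245,290),.024,.05)
rep("cradle","side",ds,(250,297,220,270),.012,.05)
rep("cradle rail","side",ds,(250,297,220,270),.024,.05)
rep("stand","top",dt,(400,465,220,280),.007,.05)
rep("stand","side",ds,(310,375,300,355),.007,.05)
rep("pot","top",dt,(282,318,160,192),.062,.078)
rep("pot","side",ds,(328,358,180,218),.062,.078)
rep("brush","top",dt,(282,318,145,192),.1,.25)
rep("brushtip","top",dt,(282,318,145,192),.18,.25)
rep("brush","side",ds,(328,348,148,205),.1,.25)
rep("brushtip","side",ds,(335,350,148,205),.18,.25)
for nm,b in dict(small=(375,412,160,200),bowl=(160,222,135,195),vase=(435,485,143,190),glue=(256,286,117,155),pena=(240,292,187,228),penb=(347,398,200,238),hammer=(480,535,235,345),box=(305,440,70,146)).items(): rep(nm,"top",dt,b,.006,.3)
E
```

```text
table top bb [0.3558 0.1472 0.0001] mean [0.3554 0.1461 0.0001] 3984 circ [0.3555 0.1472] 0.11627279222011566 rect ((0.3554927110671997, 0.14715296030044556), (0.12013507634401321, 0.19909650087356567), 1.2676670551300049) zmax 0.009664849933168298
table side bb [0.2784 0.0503 0.0005] mean [0.2729 0.0443 0.0005] 3484 circ [0.2704 0.0503] 0.13721656799316406 rect ((0.2709980905056, 0.05086096376180649), (0.24100089073181152, 0.13448289036750793), 71.11858367919922) zmax 0.007324252464893806
cuptop top bb [0.4644 0.2839 0.1129] mean [0.4638 0.282  0.1137] 496 circ [0.4643 0.2836] 0.029682626947760582 rect ((0.46421074867248535, 0.2825649082660675), (0.056360308080911636, 0.057410985231399536), 47.18906784057617) zmax 0.12083072915298437
cup all top bb [0.4639 0.284  0.0704] mean [0.4622 0.2767 0.1006] 687 circ [0.4645 0.2838] 0.030648866668343544 rect ((0.464677095413208, 0.28273874521255493), (0.05908918008208275, 0.05886545404791832), 22.343711853027344) zmax 0.12083072915298437
cuptop side bb [0.4639 0.2823 0.1122] mean [0.4623 0.2776 0.1138] 224 circ [0.4641 0.2821] 0.0296208690851
[... 4445 characters left out ...]
8  0.0117] 272 circ [ 0.5846 -0.1322] 0.07569592446088791 rect ((0.5773309469223022, -0.13280907273292542), (0.0843365415930748, 0.13542643189430237), 7.240908145904541) zmax 0.02091537405527661
hammer top bb [ 0.4067 -0.4753  0.0199] mean [ 0.4232 -0.4545  0.0222] 1400 circ [ 0.4051 -0.4717] 0.1430206000804901 rect ((0.4068797826766968, -0.4722765386104584), (0.13892914354801178, 0.2637203335762024), 86.70732879638672) zmax 0.03376150048504077
box top bb [ 0.8518 -0.133   0.0526] mean [ 0.846  -0.1187  0.0856] 8078 circ [ 0.8669 -0.1292] 0.1890551745891571 rect ((0.8502633571624756, -0.13167570531368256), (0.3594752848148346, 0.18074113130569458), 88.98170471191406) zmax 0.09917291046787163
```

Call:
send_rows(
  moves=[
    [-0.88,-0.46,-0.32,0,0,0],
    [-0.88,-0.46,-0.32,0,0,0],
    [-0.88,-0.46,-0.32,0,0,0],
    [-0.88,-0.46,-0.32,0,0,0],
    [-0.88,-0.46,-0.32,0.3,0,0],
    [-0.88,-0.46,-0.32,0.3,0,0],
    [-0.88,-0.46,-0.32,0.3,0,0],
    [-0.88,-0.46,-0.32,0.3,0,0],
    [-0.88,-0.46,-0.32,0.3,0,0],
  ],
)

```text
time_s: 1.0
position: [0.4202, 0.3631, 0.3007]
tcp_rot: [[-0.9, 0.387, -0.2], [0.436, 0.802, -0.409], [0.002, -0.456, -0.89]]
force: [0.6, 0.1, -0.5]
opening: 1.0
grasp_force: 0.0
```

```bash
cat >> h.py <<'E'
import pickle
from scipy.spatial.transform import Rotation as Rn
from scipy.optimize import least_squares
def log():
    s=readout.read_state(); open("log.pkl","ab").write(pickle.dumps(s)); return s
E
python3 - <<'E'
from h import *
s=log();print({k:np.round(s[k],3).tolist() for k in("time_s","joint_positions","position","tcp_rot","force")})
E
```

```text
{'time_s': 1.0, 'joint_positions': [36.086, 32.801, 69.648, -12.559, 101.615, -28.014], 'position': [0.42, 0.363, 0.301], 'tcp_rot': [[-0.9, 0.387, -0.2], [0.436, 0.802, -0.409], [0.002, -0.456, -0.89]], 'force': [0.599, 0.11, -0.514]}
```

```bash
python3 - <<'E'
from h import *
s=log()
from itertools import product
S=[([53.8855,30.279,82.157,0,67.688,-10.226],np.array([[-.899645,.43662,-.0012786],[.436622,.899643,-.00177],[.000377,-.00215,-.9999976]])),(s["joint_positions"],s["tcp_rot"])]
for s3,s4,s5,s6,ax4 in product([1,-1],[1,-1],[1,-1],[1,-1],"zx"):
    f=lambda q:Rn.from_euler("z",q[0],degrees=True)*Rn.from_euler("y",q[1]+s3*q[2],degrees=True)*Rn.from_euler(ax4,s4*q[3],degrees=True)*Rn.from_euler("y",s5*q[4],degrees=True)*Rn.from_euler("z",s6*q[5],degrees=True)
    A=[f(q).inv()*Rn.from_matrix(R) for q,R in S]
    e=np.degrees((A[0].inv()*A[1]).magnitude())
    if e<4: print(s3,s4,s5,s6,ax4,e,A[0].as_matrix().round(3).tolist())
E
```

```text
1 1 1 1 z 0.0012405013656102337 [[-0.0, -1.0, 0.0], [1.0, -0.0, -0.0], [0.0, 0.0, 1.0]]
```

Call:
send_rows(
  moves=[
    [0.3,-0.4,-0.3,0,-0.2,0],
    [0.3,-0.4,-0.3,0,-0.2,0],
    [0.3,-0.4,-0.3,0,-0.2,0],
    [0.3,-0.4,-0.3,0,-0.2,0],
  ],
)

```text
time_s: 1.4
position: [0.3253, 0.3462, 0.4205]
tcp_rot: [[-0.917, 0.388, 0.098], [0.286, 0.807, -0.516], [-0.279, -0.445, -0.851]]
force: [1.0, 0.5, 0.4]
opening: 1.001
grasp_force: 0.0
```

```bash
cat >> h.py <<'E'
def rot(q):
    E=lambda a,x:Rn.from_euler(a,x,degrees=True)
    q=np.asarray(q,float); r1=E("z",q[0]); r23=r1*E("y",q[1]+q[2])
    return r1,r1*E("y",q[1]),r23,r23*E("z",q[3])*E("y",q[4])*E("z",q[5]+90)
def fk(q,p):  # p: a1,e,d1,a2,a3,b,L
    r1,r2,r23,r6=rot(q)
    W=r1.apply([p[0],p[1],p[2]])+r2.apply([0,0,p[3]])+r23.apply([p[5],0,p[4]])
    return W+r6.apply([0,0,p[6]]), r6, W
E
python3 - <<'E'
from h import *
log()
f=open("log.pkl","rb");S=[]
try:
    while 1:S.append(pickle.load(f))
except EOFError: pass
S=[(s["joint_positions"],s["position"]) for s in S]+[(np.array([53.8855,30.279,82.157,0,67.688,-10.226]),np.array([.272408,.561688,.221564]))]
for fix in (0,1):
    m=np.array([0 if fix else 1,1,1,1,1,1 if not fix else 1,1])
    g=lambda p:np.r_[np.concatenate([fk(q,p)[0]-x for q,x in S]),(1e-4*p*[1,0,0,0,0,1,0])]
    r=least_squares(lambda p:g(p*m),[0,.11,.3,.4,.4,0,.3]); print((r.x*m).round(4),r.cost, np.abs(g(r.x*m)).max())
print(S[1])
E
```

```text
[-0.      0.111   0.2742  0.588   0.3917  0.1141  0.3055] 6.876249049911399e-11 1.1410916301412083e-05
[0.     0.111  0.2742 0.588  0.3917 0.1141 0.3055] 7.922318073032042e-11 1.1411754877992907e-05
(array([ 36.08602867,  32.80107951,  69.64794724, -12.55881734,
       101.61514973, -28.01420905]), array([0.42017519, 0.3630871 , 0.30066734]))
```

```bash
cat >> h.py <<'E'
PR=np.array([0,.111,.2742,.588,.3917,.1141,.3055])
LO=np.array([-176.69,-43.24,12.49,-82,0,-163.58]);HI=np.array([176.69,126.21,139.97,262,151.66,163.58])
def ik(tcp,R,q0=(20,32,80,0,80,0)):
    def g(q):
        x,r,_=fk(q,PR); return np.r_[(x-tcp)*5,(r.inv()*Rn.from_matrix(R)).as_rotvec()]
    best=None
    for q0 in (q0,(q0[0],30,85,90,60,0),(q0[0],30,85,-60,60,90),(q0[0],30,85,60,60,-90)):
        q0=np.clip(q0,LO+1,HI-1)
        s=least_squares(g,q0,bounds=(LO,HI))
        if best is None or s.cost<best.cost: best=s
        if best.cost<1e-10: break
    return best.x,best.cost
def pose(G,az,tilt,s):  # t tilted from down by tilt toward azimuth az; s=+-1 sign of tool y
    a,k=np.radians(az),np.radians(tilt)
    t=np.array([np.cos(a)*np.sin(k),np.sin(a)*np.sin(k),-np.cos(k)]); y=s*np.array([-np.sin(a),np.cos(a),0])
    return np.asarray(G)+.019*t, np.stack([np.cross(y,t),y,t],1)
CUP=np.array([.4643,.2830,0]);CR=np.array([.451,.0095,0]);RD=81.3;ST=np.array([.501,-.280,0]);POT=np.array([.690,.0545,0])
E
python3 - <<'E'
from h import *
def show(tag,G,az,tilt):
    for s in(1,-1):
        q,c=ik(*pose(G,az,tilt,s),q0=(np.degrees(np.arctan2(G[1],G[0])),32,85,0,80,0)); print(tag,az,tilt,s,"OK" if c<1e-8 else f"bad {c:.1e}",q.round(0).tolist(),fk(q,PR)[2].round(2).tolist())
for az in range(-180,180,45): show("pick",CUP+[0,0,.075],az,45)
for az in (RD,RD-180): show("cradle",CR+[0,0,.0557],az,45)
for az in range(-180,180,45): show("stand",ST+[0,0,.087],az,45)
E
```

```text
pick -180 45 1 OK [14.0, 55.0, 74.0, 10.0, 95.0, 101.0] [0.67, 0.28, 0.28]
pick -180 45 -1 OK [14.0, 55.0, 74.0, 10.0, 95.0, -79.0] [0.67, 0.28, 0.28]
pick -135 45 1 OK [26.0, 56.0, 71.0, -13.0, 97.0, 75.0] [0.61, 0.43, 0.28]
pick -135 45 -1 OK [26.0, 56.0, 71.0, -13.0, 97.0, -105.0] [0.61, 0.43, 0.28]
pick -90 45 1 OK [37.0, 52.0, 83.0, -35.0, 79.0, 55.0] [0.46, 0.49, 0.28]
pick -90 45 -1 OK [37.0, 52.0, 83.0, -35.0, 79.0, -125.0] [0.46, 0.49, 0.28]
pick -45 45 1 OK [41.0, 47.0, 104.0, -67.0, 50.0, 51.0] [0.32, 0.43, 0.28]
pick -45 45 -1 OK [41.0, 47.0, 104.0, -67.0, 50.0, -129.0] [0.32, 0.43, 0.28]
pick 0 45 1 bad 3.8e-02 [32.0, 39.0, 113.0, -82.0, 23.0, 21.0] [0.32, 0.33, 0.33]
pick 0 45 -1 OK [31.0, 46.0, 125.0, 216.0, 38.0, -97.0] [0.26, 0.28, 0.28]
pick 45 45 1 bad 7.7e-02 [17.0, 35.0, 116.0, 51.0, 9.0, -164.0] [0.38, 0.23, 0.36]
pick 45 45 -1 OK [5.0, 47.0, 131.0, 139.0, 43.0, -88.0] [0.32, 0.14, 0.28]
pick 90 45 1 OK [-4.0, 46.0, 113.0, 67.0, 50.0, 118.0] [0.46, 0.08, 0.28]
pick 90 45 -1 OK [-4.0, 46.0, 113.0, 67.0, 50.0, -62.0] [0.46, 0.08, 0.28]
pick 135 45 1 OK [3.0, 50.0,
[... 992 characters left out ...]
, 0.35]
stand -45 45 -1 OK [-38.0, 44.0, 126.0, 189.0, 35.0, -92.0] [0.36, -0.14, 0.29]
stand 0 45 1 OK [-59.0, 44.0, 122.0, 107.0, 39.0, 109.0] [0.3, -0.28, 0.29]
stand 0 45 -1 OK [-59.0, 44.0, 122.0, 107.0, 39.0, -71.0] [0.3, -0.28, 0.29]
stand 45 45 1 OK [-61.0, 46.0, 101.0, 51.0, 61.0, 127.0] [0.36, -0.42, 0.29]
stand 45 45 -1 OK [-61.0, 46.0, 101.0, 51.0, 61.0, -53.0] [0.36, -0.42, 0.29]
stand 90 45 1 OK [-53.0, 52.0, 79.0, 25.0, 88.0, 117.0] [0.5, -0.48, 0.29]
stand 90 45 -1 OK [-53.0, 52.0, 79.0, 25.0, 88.0, -63.0] [0.5, -0.48, 0.29]
stand 135 45 1 OK [-42.0, 57.0, 65.0, 2.0, 103.0, 93.0] [0.64, -0.42, 0.29]
stand 135 45 -1 OK [-42.0, 57.0, 65.0, 2.0, 103.0, -87.0] [0.64, -0.42, 0.29]
```

```bash
cat >> h.py <<'E'
np.set_printoptions(suppress=True,precision=3,linewidth=150)
def plan(tcp,R,s=None):
    s=s or readout.read_state(); R0=Rn.from_matrix(s["tcp_rot"])
    d=R0.inv().apply(np.asarray(tcp)-s["position"])/.25; w=(R0.inv()*Rn.from_matrix(R)).as_rotvec()/(np.pi/2)
    rows=max(np.linalg.norm(d)*5,np.linalg.norm(w)*90/8.59)
    q=s["joint_positions"]; mn=0
    for k in np.linspace(.125,1,8):
        q1,c=ik(s["position"]+k*(np.asarray(tcp)-s["position"]),(R0*Rn.from_rotvec(k*w*np.pi/2)).as_matrix(),q); mn=max(mn,np.abs(q1-q).max())
        if c>1e-7: print("IK bad at",k,c,q1)
        q=q1
    print("ROW",np.r_[d,w].round(3).tolist(),"rows %.1f"%rows,"q",q.round(0),"maxdq/8 %.0f"%mn)
    return dict(position=np.asarray(tcp),tcp_rot=R,joint_positions=q)
E
python3 - <<'E'
from h import *
d=np.load("pics/top0.npy");P,_=cloud("top",d,0,260,60,330)
m=(P[:,0]>.3)&(P[:,0]<.65)
for y0 in np.arange(.32,.66,.04):
    k=m&(P[:,1]>y0)&(P[:,1]<y0+.04)&~((np.hypot(P[:,0]-.464,P[:,1]-.283)<.05)); print(round(y0,2),P[k,2].max().round(3) if k.any() else None,end="; ")
print()
t,R=pose(CUP+[0,0,.075],-98.7,45,-1)
pre=t-.13*R[:,2]
s=plan(pre,R); plan(t,R,s)
E
```

```text
0.32 0.061; 0.36 0.061; 0.4 0.008; 0.44 0.01; 0.48 0.008; 0.52 0.311; 0.56 0.336; 0.6 0.305; 0.64 0.232; 
ROW [-0.239, 0.756, 0.938, 0.073, 0.218, -1.175] rows 12.5 q [  40.   51.   65.  -28.  100. -127.] maxdq/8 13
ROW [-0.0, 0.0, 0.52, 0.0, 0.0, 0.0] rows 2.6 q [  35.   53.   79.  -31.   83. -122.] maxdq/8 2
```

```bash
python3 - <<'E'
from h import *
t,R=pose(CUP+[0,0,.075],-160,45,-1)
pre=t-.13*R[:,2]
_,R1=pose(CUP,-125,25,-1)
s=plan([.5,.33,.35],R1); s=plan(pre,R,s); plan(t,R,s)
E
```

```text
ROW [-0.58, 0.344, 0.342, -0.19, 0.189, -0.891] rows 9.7 q [  28.   34.   59.  -12.  109. -118.] maxdq/8 12
ROW [-0.351, -0.171, 0.703, -0.224, 0.215, 0.32] rows 4.7 q [ 20.  56.  52.  -0. 117. -90.] maxdq/8 4
ROW [0.0, 0.0, 0.52, 0.0, 0.0, 0.0] rows 2.6 q [ 20.  56.  70.  -0.  99. -90.] maxdq/8 3
```

Call:
send_rows(
  moves=[
    [-0.58,0.344,0.342,-0.19,0.189,-0.891],
    [-0.58,0.344,0.342,-0.19,0.189,-0.891],
    [-0.58,0.344,0.342,-0.19,0.189,-0.891],
    [-0.58,0.344,0.342,-0.19,0.189,-0.891],
    [-0.58,0.344,0.342,-0.19,0.189,-0.891],
    [-0.58,0.344,0.342,-0.19,0.189,-0.891],
    [-0.58,0.344,0.342,-0.19,0.189,-0.891],
    [-0.58,0.344,0.342,-0.19,0.189,-0.891],
    [-0.58,0.344,0.342,-0.19,0.189,-0.891],
    [-0.58,0.344,0.342,-0.19,0.189,-0.891],
    [-0.58,0.344,0.342,-0.19,0.189,-0.891],
  ],
)

```text
time_s: 2.5
position: [0.5036, 0.3272, 0.3425]
tcp_rot: [[-0.522, -0.815, -0.251], [-0.735, 0.58, -0.351], [0.432, 0.001, -0.902]]
force: [-1.0, -0.1, -0.5]
opening: 0.999
grasp_force: 0.0
```

Call:
send_rows(
  moves=[
    [-0.351,-0.171,0.703,-0.224,0.215,0.32],
    [-0.351,-0.171,0.703,-0.224,0.215,0.32],
    [-0.351,-0.171,0.703,-0.224,0.215,0.32],
    [-0.351,-0.171,0.703,-0.224,0.215,0.32],
    [-0.351,-0.171,0.703,-0.224,0.215,0.32],
    [-0.351,-0.171,0.703,-0.224,0.215,0.32],
    [-0.351,-0.171,0.703,-0.224,0.215,0.32],
    [-0.351,-0.171,0.703,-0.224,0.215,0.32],
  ],
)

```text
time_s: 3.3
position: [0.5402, 0.3074, 0.15]
tcp_rot: [[-0.665, -0.339, -0.665], [-0.235, 0.941, -0.244], [0.709, -0.005, -0.706]]
force: [0.1, 0.1, 0.5]
opening: 1.0
grasp_force: 0.0
```

```bash
python3 - <<'E'
from h import *
t,R=pose(CUP+[0,0,.075],-160,45,-1)
plan(t,R); print(readout.read_state()["joint_positions"])
E
```

```text
ROW [0.012, 0.013, 0.513, -0.001, -0.001, -0.004] rows 2.6 q [ 20.  56.  70.  -0.  99. -90.] maxdq/8 3
[ 19.549  56.778  51.432  -0.444 116.903 -90.157]
```

Call:
send_rows(
  moves=[
    [0.012,0.013,0.15,0,0,-0.004],
    [0.012,0.013,0.3,0,0,-0.004],
    [0.012,0.013,0.42,0,0,-0.004],
    [0.012,0.013,0.513,0,0,-0.004],
    [0.012,0.013,0.513,0,0,-0.004],
    [0.012,0.013,0.513,0,0,-0.004],
  ],
)

```text
time_s: 3.9
position: [0.4518, 0.2786, 0.0614]
tcp_rot: [[-0.662, -0.343, -0.666], [-0.241, 0.939, -0.244], [0.71, -0.001, -0.705]]
force: [0.4, -0.4, 1.7]
opening: 0.997
grasp_force: 0.0
```

Call:
send_rows(
  grip=0,
  moves=[
    [0,0,0,0,0,0],
    [0,0,0,0,0,0],
    [0,0,0,0,0,0],
    [0,0,0,0,0,0],
    [0,0,0,0,0,0],
    [0,0,0,0,0,0],
  ],
)

```text
time_s: 4.5
position: [0.4509, 0.2776, 0.0592]
tcp_rot: [[-0.659, -0.341, -0.67], [-0.239, 0.94, -0.243], [0.713, -0.0, -0.701]]
force: [1.2, 1.2, 2.7]
opening: 0.678
grasp_force: 29.9
```

```bash
python3 - <<'E'
from h import *; import cv2
s=readout.read_state();print(s["position"],s["opening"],s["grasp_force"],s["force"])
p,d=viewer.capture("side");cv2.imwrite("pics/s1.png",cv2.resize(p[80:280,130:430,::-1],None,fx=2,fy=2))
_,R=pose(CUP,-160,45,-1); up=s["position"]+[0,0,.13]; s=plan(up,R)
# roll half way then rest
_,Rc=pose(CUP,-98.7,45,1)
_,Rm=pose(CUP,-130,45,1)
Rh=R@Rn.from_euler("z",90,degrees=True).as_matrix()
s=plan([.49,.2,.24],Rh,s); Rf=pose(CUP,-160,45,1)[1]
s=plan([.47,.1,.24],Rf,s); print(fk(s["joint_positions"],PR)[2])
G=CR+.0175*np.array([np.cos(np.radians(81.3)),np.sin(np.radians(81.3)),0])+[0,0,.0557]
t,Rc=pose(G,-98.7,45,1); s=plan(t+[0,0,.08],Rc,s); plan(t,Rc,s)
E
```

```text
[0.451 0.278 0.059] 0.6776144866837075 29.89763177131067 [1.169 1.171 2.655]
ROW [0.371, -0.0, -0.365, 0.0, -0.005, -0.001] rows 2.6 q [ 20.  47.  69.  -0. 110. -90.] maxdq/8 1
ROW [0.115, -0.345, -0.173, 0.0, 0.0, 1.0] rows 10.5 q [ 13.  44.  66.  -5. 115.  -7.] maxdq/8 10
ROW [-0.349, -0.15, 0.15, 0.0, 0.0, 1.0] rows 10.5 q [  5.  40.  75. -11. 109.  76.] maxdq/8 10
[0.673 0.174 0.456]
ROW [0.2, 0.3, 0.466, -0.482, -0.0, -0.482] rows 7.1 q [ 13.  41. 103. -46.  66.  53.] maxdq/8 7
ROW [0.226, 0.0, 0.226, 0.0, 0.0, 0.0] rows 1.6 q [ 13.  49. 104. -50.  59.  60.] maxdq/8 1
```

View pics/s1.png

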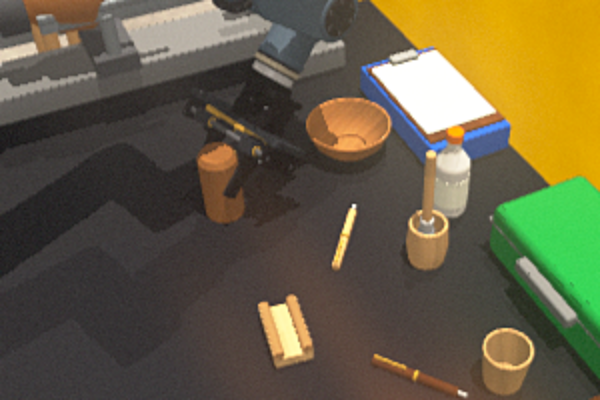

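The crop shows the gripper holding the cup at (222,180) in the crop, with the foot above the fingers. The grip is good, so I'll lift and roll it.

Call:
send_rows(
  moves=[
    [0.12,0,-0.12,0,0,0],
    [0.25,0,-0.25,0,0,0],
    [0.371,0,-0.365,0,0,0],
    [0.371,0,-0.365,0,0,0],
    [0.371,0,-0.365,0,0,0],
  ],
)

```text
time_s: 5.05
position: [0.4512, 0.2775, 0.1893]
tcp_rot: [[-0.661, -0.341, -0.668], [-0.239, 0.94, -0.244], [0.711, -0.001, -0.703]]
force: [0.4, -0.6, -1.8]
opening: 0.676
grasp_force: 30.0
```

Call:
send_rows(
  moves=[
    [0.115,-0.345,-0.173,0,0,1],
    [0.115,-0.345,-0.173,0,0,1],
    [0.115,-0.345,-0.173,0,0,1],
    [0.115,-0.345,-0.173,0,0,1],
    [0.115,-0.345,-0.173,0,0,1],
    [0.115,-0.345,-0.173,0,0,1],
    [0.115,-0.345,-0.173,0,0,1],
    [0.115,-0.345,-0.173,0,0,1],
    [0.115,-0.345,-0.173,0,0,1],
    [0.115,-0.345,-0.173,0,0,1],
    [0.115,-0.345,-0.173,0,0,1],
  ],
)

```text
time_s: 6.15
position: [0.4893, 0.1997, 0.2374]
tcp_rot: [[-0.338, 0.657, -0.673], [0.941, 0.234, -0.245], [-0.004, -0.716, -0.698]]
force: [-0.4, -0.5, -1.4]
opening: 0.683
grasp_force: 30.0
```

Call:
send_rows(
  moves=[
    [-0.349,-0.15,0.15,0,0,1],
    [-0.349,-0.15,0.15,0,0,1],
    [-0.349,-0.15,0.15,0,0,1],
    [-0.349,-0.15,0.15,0,0,1],
    [-0.349,-0.15,0.15,0,0,1],
    [-0.349,-0.15,0.15,0,0,1],
    [-0.349,-0.15,0.15,0,0,1],
    [-0.349,-0.15,0.15,0,0,1],
    [-0.349,-0.15,0.15,0,0,1],
    [-0.349,-0.15,0.15,0,0,1],
    [-0.349,-0.15,0.15,0,0,1],
  ],
)

```text
time_s: 7.25
position: [0.4692, 0.0997, 0.2383]
tcp_rot: [[0.658, 0.338, -0.673], [0.234, -0.941, -0.244], [-0.716, 0.003, -0.698]]
force: [-0.5, -0.7, -1.5]
opening: 0.684
grasp_force: 30.0
```

```bash
python3 - <<'E'
from h import *
s=readout.read_state();print(s["position"],s["opening"],s["joint_positions"])
u=np.array([np.cos(np.radians(81.3)),np.sin(np.radians(81.3)),0])
t,R=pose(CR+.015*u+[0,0,.0557],-98.7,45,1); s=plan(t+[0,0,.08],R)
E
```

```text
[0.469 0.1   0.238] 0.6842166663474654 [  5.324  40.512  74.639 -11.043 109.302  76.22 ]
ROW [0.202, 0.308, 0.459, -0.485, 0.008, -0.481] rows 7.2 q [ 13.  40. 103. -46.  65.  53.] maxdq/8 7
```

Call:
send_rows(
  moves=[
    [0.202,0.308,0.459,-0.485,0.008,-0.481],
    [0.202,0.308,0.459,-0.485,0.008,-0.481],
    [0.202,0.308,0.459,-0.485,0.008,-0.481],
    [0.202,0.308,0.459,-0.485,0.008,-0.481],
    [0.202,0.308,0.459,-0.485,0.008,-0.481],
    [0.202,0.308,0.459,-0.485,0.008,-0.481],
    [0.202,0.308,0.459,-0.485,0.008,-0.481],
    [0.202,0.308,0.459,-0.485,0.008,-0.481],
    [0.202,0.308,0.459,-0.485,0.008,-0.481],
    [0.202,0.308,0.459,-0.485,0.008,-0.481],
    [0.202,0.308,0.459,-0.485,0.008,-0.481],
  ],
)

```text
time_s: 8.35
position: [0.4539, 0.0114, 0.1238]
tcp_rot: [[0.11, 0.988, -0.104], [0.701, -0.151, -0.697], [-0.704, 0.004, -0.71]]
force: [0.5, 1.1, -1.5]
opening: 0.675
grasp_force: 30.0
```

```bash
python3 - <<'E'
from h import *; import cv2
s=readout.read_state();print(s["position"],s["opening"],s["joint_positions"])
p,d=viewer.capture("side");cv2.imwrite("pics/s2.png",cv2.resize(p[130:330,130:430,::-1],None,fx=2,fy=2))
p,d=viewer.capture("top")
P,_=cloud("top",d,285,350,235,300); c=P-[.451,.0095,0]; 
u=np.array([np.cos(np.radians(81.3)),np.sin(np.radians(81.3)),0]); v=np.array([u[1],-u[0],0])
Q=np.stack([c@u,c@v,P[:,2]],1); k=(Q[:,2]>.09)&(Q[:,2]<.185)&(abs(Q[:,1])<.045)
for a in np.arange(-.09,.06,.015):
    m=k&(Q[:,0]>a)&(Q[:,0]<a+.015); 
    if m.sum()>3: print(a.round(3),m.sum(),Q[m,1].min().round(3),Q[m,1].max().round(3),Q[m,2].max().round(3))
t,R=pose(CR+.015*u+[0,0,.0557+.002],-98.7,45,1); s=plan(t,R)
E
```

```text
[0.454 0.011 0.124] 0.675485561517346 [ 12.803  40.296 102.949 -46.193  65.446  52.499]
-0.06 146 -0.027 0.033 0.173
-0.045 180 -0.027 0.033 0.174
-0.03 179 -0.027 0.032 0.173
-0.015 198 -0.035 0.041 0.173
0.0 234 -0.036 0.042 0.173
0.015 257 -0.041 0.045 0.174
0.03 106 -0.029 0.039 0.172
0.045 102 -0.026 0.037 0.181
ROW [0.223, -0.01, 0.228, 0.002, -0.002, -0.002] rows 1.6 q [ 13.  49. 104. -50.  59.  60.] maxdq/8 1
```

View pics/s2.png

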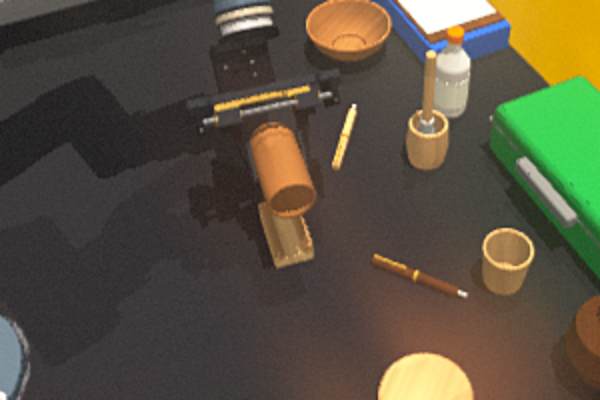

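The crop shows the cup held horizontal above the cradle at (283,170), mouth toward the stand and lined up with the rails. Next I lower it and let go.

Call:
send_rows(
  moves=[
    [0.1,-0.01,0.1,0,0,0],
    [0.16,-0.01,0.165,0,0,0],
    [0.2,-0.01,0.205,0,0,0],
    [0.223,-0.01,0.228,0,0,0],
    [0.223,-0.01,0.228,0,0,0],
    [0.223,-0.01,0.228,0,0,0],
  ],
)

```text
time_s: 9.05
position: [0.4507, 0.0113, 0.0449]
tcp_rot: [[0.108, 0.989, -0.103], [0.701, -0.149, -0.697], [-0.705, 0.003, -0.709]]
force: [0.7, -0.6, -1.5]
opening: 0.681
grasp_force: 30.0
```

```bash
python3 - <<'E'
from h import *
s=readout.read_state();print(s["position"],s["force"])
u=np.array([np.cos(np.radians(81.3)),np.sin(np.radians(81.3)),0])
t,R=pose(CR+.015*u+[0,0,.0557],-98.7,45,1); plan(t,R)
E
```

```text
[0.451 0.011 0.045] [ 0.703 -0.596 -1.491]
ROW [0.007, 0.002, 0.008, 0.002, -0.002, -0.001] rows 0.1 q [ 13.  49. 104. -50.  59.  60.] maxdq/8 0
```

Call:
send_rows(
  moves=[
    [0.003,0,0.003,0,0,0],
    [0.006,0,0.006,0,0,0],
    [0.008,0,0.008,0,0,0],
    [0.008,0,0.008,0,0,0],
    [0.008,0,0.008,0,0,0],
  ],
)

```text
time_s: 9.55
position: [0.4507, 0.0113, 0.042]
tcp_rot: [[0.108, 0.989, -0.103], [0.701, -0.149, -0.698], [-0.705, 0.003, -0.709]]
force: [0.4, 0.1, 1.1]
opening: 0.682
grasp_force: 30.0
```

Call:
send_rows(
  grip=1,
  moves=[
    [0,0,0,0,0,0],
    [0,0,0,0,0,0],
    [0,0,0,0,0,0],
    [0,0,0,0,0,0],
    [0,0,0,0,0,0],
    [0,0,0,0,0,0],
    [0,0,-0.15,0,0,0],
    [0,0,-0.3,0,0,0],
    [0,0,-0.5,0,0,0],
    [0,0,-0.5,0,0,0],
    [0,0,-0.5,0,0,0],
  ],
)

```text
time_s: 10.65
position: [0.4635, 0.0992, 0.1308]
tcp_rot: [[0.108, 0.989, -0.101], [0.702, -0.148, -0.697], [-0.704, 0.004, -0.71]]
force: [-0.2, -0.1, -0.6]
opening: 1.0
grasp_force: 0.0
```

```bash
python3 - <<'E'
from h import *; import cv2
s=readout.read_state();print(s["position"],s["opening"])
for n,b in(("top",(280,350,235,300)),("side",(235,320,205,280))):
    p,d=viewer.capture(n)
    if n=="side": cv2.imwrite("pics/s3.png",cv2.resize(p[130:330,130:430,::-1],None,fx=2,fy=2))
    P,_=cloud(n,d,*b); u=np.array([np.cos(np.radians(81.3)),np.sin(np.radians(81.3)),0]); v=np.array([u[1],-u[0],0])
    c=P-CR; Q=np.stack([c@u,c@v,P[:,2]],1); k=(Q[:,2]>.05)&(Q[:,2]<.095)
    for a in np.arange(-.075,.075,.015):
        m=k&(Q[:,0]>a)&(Q[:,0]<a+.015)
        if m.sum()>3: print(n,a.round(3),m.sum(),Q[m,1].min().round(3),Q[m,1].max().round(3),np.percentile(Q[m,2],95).round(3))
    print(Q[k,0].min(),Q[k,0].max())
# mid: vertical above, then regrasp pre
t,R=pose(CR-.0155*u+[0,0,.0557],81.3,45,-1)
Rm=pose(CR,-98.7,5,1)[1]
s=plan([.46,.02,.22],Rm); s=plan(t-.13*R[:,2],R,s); plan(t,R,s)
E
```

```text
[0.464 0.099 0.131] 0.9998031157505637
top -0.06 133 -0.028 0.031 0.088
top -0.045 159 -0.028 0.031 0.088
top -0.03 157 -0.028 0.031 0.088
top -0.015 157 -0.028 0.031 0.088
top 0.0 157 -0.028 0.031 0.087
top 0.015 155 -0.028 0.032 0.088
top 0.03 155 -0.028 0.031 0.088
top 0.045 115 -0.028 0.029 0.086
-0.057825634988094364 0.056984231107523105
side -0.06 120 -0.029 0.03 0.086
side -0.045 112 -0.029 0.029 0.087
side -0.03 109 -0.029 0.029 0.088
side -0.015 106 -0.029 0.031 0.087
side 0.0 98 -0.029 0.03 0.088
side 0.015 100 -0.029 0.03 0.087
side 0.03 95 -0.029 0.029 0.087
side 0.045 41 -0.027 0.028 0.086
-0.05891651022318874 0.05898130118225199
ROW [-0.474, 0.039, -0.039, 0.0, 0.443, 0.001] rows 4.6 q [ -8.  18. 104.  -6.  57.   4.] maxdq/8 8
ROW [-0.391, -0.029, 0.379, -0.0, 0.556, 0.0] rows 5.8 q [-49.  38. 108.  35.  71. -63.] maxdq/8 11
ROW [-0.0, -0.0, 0.52, 0.0, 0.0, 0.0] rows 2.6 q [-40.  48. 114.  47.  56. -71.] maxdq/8 2
```

View pics/s3.png

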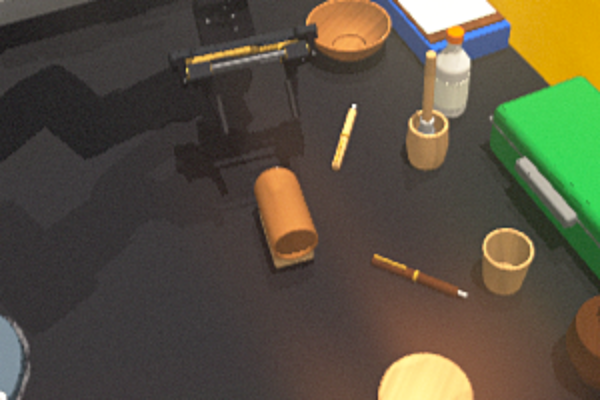

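The crop shows the cup lying in the cradle at (285,215), released and centred, mouth toward the stand. The gripper is now clear, so I swing over to the mouth side.

Call:
send_rows(
  moves=[
    [-0.474,0.039,-0.039,0,0.443,0],
    [-0.474,0.039,-0.039,0,0.443,0],
    [-0.474,0.039,-0.039,0,0.443,0],
    [-0.474,0.039,-0.039,0,0.443,0],
    [-0.474,0.039,-0.039,0,0.443,0],
    [-0.474,0.039,-0.039,0,0.443,0],
    [-0.474,0.039,-0.039,0,0.443,0],
    [-0.474,0.039,-0.039,0,0.443,0],
  ],
)

```text
time_s: 11.55
position: [0.4603, 0.0212, 0.2196]
tcp_rot: [[0.148, 0.989, -0.013], [0.985, -0.149, -0.087], [-0.088, -0.0, -0.996]]
force: [-0.8, -0.1, -0.4]
opening: 1.0
grasp_force: 0.0
```

```bash
python3 - <<'E'
from h import *
u=np.array([np.cos(np.radians(81.3)),np.sin(np.radians(81.3)),0]); v=np.array([u[1],-u[0],0])
t,R=pose(CR-.0155*u+.001*v+[0,0,.0557],81.3,45,-1)
print(readout.read_state()["position"]); s=plan(t-.14*R[:,2],R)
E
```

```text
[0.46  0.021 0.22 ]
ROW [-0.427, -0.027, 0.352, -0.001, 0.556, 0.001] rows 5.8 q [-50.  37. 107.  34.  72. -62.] maxdq/8 11
```

Call:
send_rows(
  moves=[
    [-0.427,-0.027,0.2,0,0.3,0],
    [-0.427,-0.027,0.2,0,0.3,0],
    [-0.427,-0.027,0.2,0,0.3,0],
    [-0.427,-0.027,0.352,0,0.556,0],
    [-0.427,-0.027,0.352,0,0.556,0],
    [-0.427,-0.027,0.352,0,0.556,0],
    [-0.427,-0.027,0.352,0,0.556,0],
    [-0.427,-0.027,0.352,0,0.556,0],
    [-0.427,-0.027,0.352,0,0.556,0],
    [-0.427,-0.027,0.352,0,0.556,0],
    [-0.427,-0.027,0.352,0,0.556,0],
  ],
)

```text
time_s: 12.65
position: [0.4377, -0.0895, 0.1429]
tcp_rot: [[0.101, 0.989, 0.106], [0.7, -0.146, 0.699], [0.707, 0.003, -0.707]]
force: [-0.1, 0.2, 0.8]
opening: 0.997
grasp_force: 0.0
```

```bash
python3 - <<'E'
from h import *
u=np.array([np.cos(np.radians(81.3)),np.sin(np.radians(81.3)),0]); v=np.array([u[1],-u[0],0])
t,R=pose(CR-.0155*u+.001*v+[0,0,.0557],81.3,45,-1)
print(readout.read_state()["position"]); s=plan(t,R)
E
```

```text
[ 0.438 -0.09   0.143]
ROW [-0.008, -0.003, 0.561, -0.001, -0.0, 0.004] rows 2.8 q [-40.  48. 113.  47.  56. -71.] maxdq/8 2
```

Call:
send_rows(
  moves=[
    [-0.008,-0.003,0.15,0,0,0.004],
    [-0.008,-0.003,0.3,0,0,0.004],
    [-0.008,-0.003,0.44,0,0,0.004],
    [-0.008,-0.003,0.561,0,0,0.004],
    [-0.008,-0.003,0.561,0,0,0.004],
    [-0.008,-0.003,0.561,0,0,0.004],
    [-0.008,-0.003,0.561,0,0,0.004],
  ],
)

```text
time_s: 13.35
position: [0.4527, 0.005, 0.0426]
tcp_rot: [[0.108, 0.988, 0.109], [0.699, -0.153, 0.699], [0.707, 0.001, -0.707]]
force: [-0.3, -0.1, 0.0]
opening: 0.999
grasp_force: 0.0
```

Call:
send_rows(
  grip=0,
  moves=[
    [0,0,0,0,0,0],
    [0,0,0,0,0,0],
    [0,0,0,0,0,0],
    [0,0,0,0,0,0],
    [0,0,0,0,0,0],
    [0,0,0,0,0,0],
  ],
)

```text
time_s: 13.95
position: [0.4516, 0.0059, 0.042]
tcp_rot: [[0.11, 0.988, 0.107], [0.697, -0.153, 0.7], [0.708, -0.002, -0.706]]
force: [-0.8, -1.2, 2.7]
opening: 0.674
grasp_force: 29.8
```

```bash
python3 - <<'E'
from h import *
s=readout.read_state();print(s["position"],s["opening"],s["grasp_force"],s["force"],s["tcp_rot"][:,2])
R=s["tcp_rot"]; s=plan(s["position"]+[0,0,.16],R)
Rz=lambda R,a:R@Rn.from_euler("z",a,degrees=True).as_matrix()
s=plan([.46,-.05,.24],Rz(R,90),s); s=plan([.46,-.12,.24],Rz(R,180),s)
t,R=pose(ST+[0,0,.012+.073],90,45,1); s=plan(t+[0,0,.1],R,s); plan(t,R,s)
E
```

```text
[0.452 0.006 0.042] 0.674078919934697 29.810088799458754 [-0.843 -1.153  2.732] [ 0.107  0.7   -0.706]
ROW [0.453, -0.001, -0.452, 0.0, 0.0, 0.0] rows 3.2 q [-40.  29. 110.  39.  73. -54.] maxdq/8 3
ROW [-0.045, 0.067, -0.26, -0.0, 0.0, 1.0] rows 10.5 q [-44.  27. 104.  36.  82.  39.] maxdq/8 12
ROW [0.043, 0.195, -0.196, -0.0, -0.0, 1.0] rows 10.5 q [-50.  30.  98.  32.  86. 127.] maxdq/8 11
ROW [0.585, -0.253, -0.2, -0.068, 0.001, -0.07] rows 3.3 q [-53.  45.  77.  25.  96. 121.] maxdq/8 3
ROW [0.283, -0.0, 0.283, 0.0, 0.0, 0.0] rows 2.0 q [-53.  53.  79.  25.  88. 117.] maxdq/8 1
```

Call:
send_rows(
  moves=[
    [0.1,0,-0.1,0,0,0],
    [0.22,0,-0.22,0,0,0],
    [0.35,0,-0.35,0,0,0],
    [0.45,0,-0.45,0,0,0],
    [0.45,0,-0.45,0,0,0],
  ],
)

```text
time_s: 14.45
position: [0.4535, 0.0049, 0.2039]
tcp_rot: [[0.105, 0.988, 0.112], [0.701, -0.153, 0.697], [0.706, 0.006, -0.709]]
force: [-0.3, -1.0, -1.5]
opening: 0.675
grasp_force: 29.7
```

Call:
send_rows(
  moves=[
    [-0.045,0.067,-0.26,0,0,1],
    [-0.045,0.067,-0.26,0,0,1],
    [-0.045,0.067,-0.26,0,0,1],
    [-0.045,0.067,-0.26,0,0,1],
    [-0.045,0.067,-0.26,0,0,1],
    [-0.045,0.067,-0.26,0,0,1],
    [-0.045,0.067,-0.26,0,0,1],
    [-0.045,0.067,-0.26,0,0,1],
    [-0.045,0.067,-0.26,0,0,1],
    [-0.045,0.067,-0.26,0,0,1],
    [-0.045,0.067,-0.26,0,0,1],
  ],
)

```text
time_s: 15.55
position: [0.4599, -0.05, 0.2374]
tcp_rot: [[0.988, -0.115, 0.106], [-0.157, -0.696, 0.701], [-0.007, -0.709, -0.706]]
force: [-0.3, 0.1, -0.9]
opening: 0.675
grasp_force: 29.7
```

Call:
send_rows(
  moves=[
    [0.043,0.195,-0.196,0,0,1],
    [0.043,0.195,-0.196,0,0,1],
    [0.043,0.195,-0.196,0,0,1],
    [0.043,0.195,-0.196,0,0,1],
    [0.043,0.195,-0.196,0,0,1],
    [0.043,0.195,-0.196,0,0,1],
    [0.043,0.195,-0.196,0,0,1],
    [0.043,0.195,-0.196,0,0,1],
    [0.043,0.195,-0.196,0,0,1],
    [0.043,0.195,-0.196,0,0,1],
    [0.043,0.195,-0.196,0,0,1],
  ],
)

```text
time_s: 16.65
position: [0.4599, -0.1198, 0.2373]
tcp_rot: [[-0.115, -0.988, 0.106], [-0.696, 0.157, 0.701], [-0.709, 0.007, -0.705]]
force: [0.6, 0.1, -1.8]
opening: 0.675
grasp_force: 29.7
```

```bash
python3 - <<'E'
from h import *
s=readout.read_state();print(s["position"],s["opening"],s["joint_positions"])
t,R=pose(ST+[0,0,.012+.073],90,45,1); s=plan(t+[0,0,.06],R)
E
```

```text
[ 0.46  -0.12   0.237] 0.6747549195492636 [-49.8    29.88   98.175  32.323  86.157 127.003]
ROW [0.689, -0.257, -0.096, -0.068, 0.002, -0.074] rows 3.7 q [-53.  48.  78.  25.  93. 119.] maxdq/8 3
```

Call:
send_rows(
  moves=[
    [0.689,-0.257,-0.096,-0.068,0.002,-0.074],
    [0.689,-0.257,-0.096,-0.068,0.002,-0.074],
    [0.689,-0.257,-0.096,-0.068,0.002,-0.074],
    [0.689,-0.257,-0.096,-0.068,0.002,-0.074],
    [0.689,-0.257,-0.096,-0.068,0.002,-0.074],
    [0.689,-0.257,-0.096,-0.068,0.002,-0.074],
    [0.689,-0.257,-0.096,-0.068,0.002,-0.074],
  ],
)

```text
time_s: 17.35
position: [0.5019, -0.2656, 0.1334]
tcp_rot: [[0.005, -1.0, -0.0], [-0.707, -0.004, 0.707], [-0.707, -0.004, -0.707]]
force: [0.8, 0.4, -1.8]
opening: 0.678
grasp_force: 29.8
```

```bash
python3 - <<'E'
from h import *; import cv2
s=readout.read_state();print(s["position"],s["opening"],s["force"])
p,d=viewer.capture("side");cv2.imwrite("pics/s4.png",cv2.resize(p[180:380,230:530,::-1],None,fx=2,fy=2))
P,_=cloud("side",d,300,390,220,360); k=(np.hypot(P[:,0]-.501,P[:,1]+.28)<.06)
for a in np.arange(.03,.21,.01):
    m=k&(P[:,2]>a)&(P[:,2]<a+.01)
    if m.sum()>5: print(a.round(2),m.sum(),P[m].min(0)[:2],P[m].max(0)[:2])
t,R=pose(ST+[0,0,.012+.073],90,45,1); plan(t+[0,0,.003],R)
E
```

```text
[ 0.502 -0.266  0.133] 0.6777054928046103 [ 0.809  0.384 -1.81 ]
ROW [0.17, 0.005, 0.166, 0.0, -0.0, 0.004] rows 1.2 q [-53.  52.  79.  25.  88. 117.] maxdq/8 1
```

View pics/s4.png

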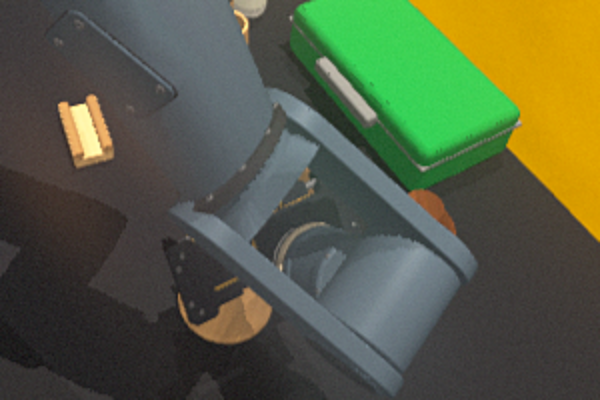

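The crop shows the arm hiding the cup over the stand, with the stand's edge at (225,315). I'll lower it on kinematics and force.

Call:
send_rows(
  moves=[
    [0.07,0.005,0.07,0,0,0],
    [0.12,0.005,0.12,0,0,0],
    [0.15,0.005,0.146,0,0,0],
    [0.17,0.005,0.166,0,0,0],
    [0.17,0.005,0.166,0,0,0],
    [0.17,0.005,0.166,0,0,0],
  ],
)

```text
time_s: 18.0
position: [0.5016, -0.268, 0.0745]
tcp_rot: [[0.006, -1.0, 0.001], [-0.709, -0.004, 0.705], [-0.705, -0.005, -0.709]]
force: [-0.1, -0.4, -1.1]
opening: 0.675
grasp_force: 29.8
```

Call:
send_rows(
  moves=[
    [0.003,0,0.003,0,0,0],
    [0.006,0,0.006,0,0,0],
    [0.006,0,0.006,0,0,0],
    [0.006,0,0.006,0,0,0],
  ],
)

```text
time_s: 18.4
position: [0.5018, -0.268, 0.0737]
tcp_rot: [[0.007, -1.0, 0.002], [-0.708, -0.003, 0.706], [-0.706, -0.006, -0.708]]
force: [-1.1, -0.2, 5.7]
opening: 0.677
grasp_force: 29.8
```

Call:
send_rows(
  grip=1,
  moves=[
    [0,0,0,0,0,0],
    [0,0,0,0,0,0],
    [0,0,0,0,0,0],
    [0,0,0,0,0,0],
    [0,0,0,0,0,0],
    [0,0,0,0,0,0],
    [0,0,-0.12,0,0,0],
    [0,0,-0.3,0,0,0],
    [0,0,-0.5,0,0,0],
    [0,0,-0.7,0,0,0],
    [0,0,-0.7,0,0,0],
    [0,0,-0.7,0,0,0],
  ],
)

```text
time_s: 19.6
position: [0.5012, -0.3923, 0.1965]
tcp_rot: [[0.006, -1.0, 0.002], [-0.71, -0.002, 0.705], [-0.705, -0.006, -0.71]]
force: [0.4, 0.3, -0.6]
opening: 0.997
grasp_force: 0.0
```

```bash
python3 - <<'E'
from h import *; import cv2
s=readout.read_state();print(s["position"],s["opening"],s["joint_positions"])
p,d=viewer.capture("top");cv2.imwrite("pics/t5.png",cv2.resize(p[180:340,380:580,::-1],None,fx=3,fy=3))
P,_=cloud("top",d,400,480,205,285)
for lo,hi in((.112,.135),(.03,.11)):
    Q=P[(P[:,2]>lo)&(P[:,2]<hi)&(np.hypot(P[:,0]-.501,P[:,1]+.28)<.05)]; print(len(Q),mid(Q),cv2.minEnclosingCircle(Q[:,:2].astype(np.float32)))
yv=np.array([1,0,0.]); 
for az in(0,45,90,135,180,225,270,315):
  for s0 in(1,):
    T,R=pose(np.r_[.69,.0563,.171],az,0,s0); q,c=ik(T,R); T2,_=pose(np.r_[.501,-.28,.187],az,0,s0);q2,c2=ik(T2,R,q);print(az,q.round(0),c,q2.round(0),c2)
E
```

```text
[ 0.501 -0.392  0.197] 0.9966392509607385 [-58.627  49.839  59.98   22.951 108.915 120.905]
205 [  0.502  -0.282   0.123   0.502  -0.282   0.124 205.   ] ((0.5028039216995239, -0.2823905944824219), 0.03071000799536705)
374 [  0.501  -0.281   0.07    0.503  -0.282   0.072 374.   ] ((0.5019539594650269, -0.28087538480758667), 0.02977527491748333)
0 [ -5.  40.  75.  -0.  65. -95.] 1.2957785428939321e-24 [ -40.   30.   93.   -0.   57. -130.] 1.472361313551179e-22
45 [  -5.   40.   75.   -0.   65. -140.] 2.5323499230906405e-19 [ -37.   31.   93.   -7.   56. -164.] 0.008313818115153793
90 [ -8.  39.  77.   6.  63. 164.] 0.010866434166769938 [-40.  30.  93.  -0.  57. 140.] 4.164389434794672e-25
135 [ -5.  40.  75.   0.  65. 130.] 2.4925572743512494e-21 [-40.  30.  93.  -0.  57.  95.] 1.1279271498842244e-23
180 [-5. 40. 75.  0. 65. 85.] 1.8844081358482278e-23 [-40.  30.  93.  -0.  57.  50.] 1.0049029435850201e-23
225 [-5. 40. 75.  0. 65. 40.] 1.2290039596706925e-23 [-40.  30.  93.  -0.  57.   5.] 7.186991696875009e-24
270 [-5. 40. 75. -0. 65. -5.] 3.2248815324332227e-26 [-40.  30.  93.  -0.  57. -40.] 6.898146996184453e-24
315 [ -5.  40.  75.   0.  65. -50.] 8.679801685629622e-26 [-40.  30.  93.  -0.  57. -85.] 1.7647578662491332e-23
```

View pics/t5.png

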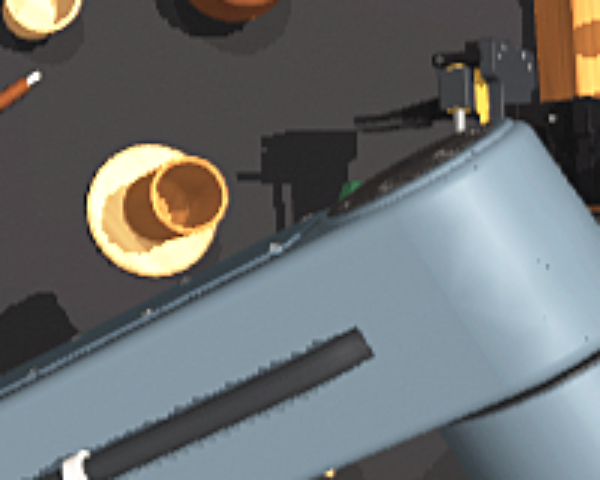

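The crop shows the cup standing mouth up on the stand at (185,200), released and upright. Measured centre is about 2 mm from the stand's centre. Brush next.

```bash
python3 - <<'E'
from h import *
T,R=pose(np.r_[.69,.0563,.171],225,0,1)
s=plan([.56,-.3,.33],pose(CR,100,15,1)[1]);  s=plan([.62,-.12,.33],pose(CR,225,0,1)[1],s); s=plan(T+[0,0,.1],R,s); s=plan(T,R,s)
E
```

```text
ROW [-0.636, -0.24, -0.125, -0.057, 0.332, -0.094] rows 3.7 q [-43.  31.  65.   9.  96. 127.] maxdq/8 3
ROW [-0.645, -0.361, 0.173, -0.182, 0.095, -1.379] rows 14.6 q [-21.  25.  73.   0.  82.  24.] maxdq/8 13
ROW [0.697, -0.301, 0.312, 0.0, 0.0, 0.0] rows 4.1 q [-5. 34. 70.  0. 76. 40.] maxdq/8 2
ROW [0.0, 0.0, 0.4, 0.0, 0.0, 0.0] rows 2.0 q [-5. 40. 75.  0. 65. 40.] maxdq/8 1
```

Call:
send_rows(
  moves=[
    [-0.636,-0.24,-0.125,-0.057,0.332,-0.094],
    [-0.636,-0.24,-0.125,-0.057,0.332,-0.094],
    [-0.636,-0.24,-0.125,-0.057,0.332,-0.094],
    [-0.636,-0.24,-0.125,-0.057,0.332,-0.094],
    [-0.636,-0.24,-0.125,-0.057,0.332,-0.094],
    [-0.636,-0.24,-0.125,-0.057,0.332,-0.094],
  ],
)

```text
time_s: 20.25
position: [0.5599, -0.298, 0.3297]
tcp_rot: [[0.17, -0.984, -0.047], [-0.951, -0.176, 0.255], [-0.26, 0.001, -0.966]]
force: [0.6, 0.7, -0.6]
opening: 0.999
grasp_force: 0.0
```

```bash
python3 - <<'E'
from h import *
s=plan([.62,-.12,.33],pose(CR,178,0,1)[1])
E
```

```text
ROW [-0.636, -0.362, 0.169, -0.113, 0.141, -0.86] rows 9.2 q [-21.  25.  73.  -0.  82.  71.] maxdq/8 7
```

Call:
send_rows(
  moves=[
    [-0.636,-0.362,0.169,-0.113,0.141,-0.86],
    [-0.636,-0.362,0.169,-0.113,0.141,-0.86],
    [-0.636,-0.362,0.169,-0.113,0.141,-0.86],
    [-0.636,-0.362,0.169,-0.113,0.141,-0.86],
    [-0.636,-0.362,0.169,-0.113,0.141,-0.86],
    [-0.636,-0.362,0.169,-0.113,0.141,-0.86],
    [-0.636,-0.362,0.169,-0.113,0.141,-0.86],
    [-0.636,-0.362,0.169,-0.113,0.141,-0.86],
    [-0.636,-0.362,0.169,-0.113,0.141,-0.86],
    [-0.636,-0.362,0.169,-0.113,0.141,-0.86],
    [-0.636,-0.362,0.169,-0.113,0.141,-0.86],
  ],
)

```text
time_s: 21.35
position: [0.6198, -0.1236, 0.3282]
tcp_rot: [[0.999, -0.041, -0.003], [-0.041, -0.999, 0.0], [-0.003, -0.0, -1.0]]
force: [-0.0, 0.9, 0.0]
opening: 1.002
grasp_force: 0.0
```

```bash
python3 - <<'E'
from h import *
T,R=pose(np.r_[.69,.0563,.171],225,0,1); plan(T+[0,0,.1],R)
E
```

```text
ROW [0.252, -0.731, 0.304, -0.001, 0.002, -0.526] rows 5.5 q [-5. 34. 70.  0. 76. 40.] maxdq/8 4
```

Call:
send_rows(
  moves=[
    [0.252,-0.731,0.304,0,0.002,-0.526],
    [0.252,-0.731,0.304,0,0.002,-0.526],
    [0.252,-0.731,0.304,0,0.002,-0.526],
    [0.252,-0.731,0.304,0,0.002,-0.526],
    [0.252,-0.731,0.304,0,0.002,-0.526],
    [0.252,-0.731,0.304,0,0.002,-0.526],
    [0.252,-0.731,0.304,0,0.002,-0.526],
    [0.252,-0.731,0.304,0,0.002,-0.526],
    [0.252,-0.731,0.304,0,0.002,-0.526],
  ],
)

```text
time_s: 22.25
position: [0.6909, 0.0563, 0.2545]
tcp_rot: [[0.707, 0.707, 0.005], [0.707, -0.707, -0.001], [0.003, 0.004, -1.0]]
force: [-0.2, -0.1, -0.0]
opening: 1.001
grasp_force: 0.0
```

```bash
python3 - <<'E'
from h import *
T,R=pose(np.r_[.69,.0563,.171],225,0,1); plan(T,R)
E
```

```text
ROW [-0.004, -0.004, 0.41, 0.002, -0.002, 0.0] rows 2.1 q [-5. 40. 75.  0. 65. 40.] maxdq/8 1
```

Call:
send_rows(
  moves=[
    [-0.004,-0.004,0.15,0,0,0],
    [-0.004,-0.004,0.3,0,0,0],
    [-0.004,-0.004,0.41,0,0,0],
    [-0.004,-0.004,0.41,0,0,0],
    [-0.004,-0.004,0.41,0,0,0],
  ],
)

```text
time_s: 22.75
position: [0.6904, 0.0566, 0.1526]
tcp_rot: [[0.706, 0.708, 0.005], [0.708, -0.706, -0.001], [0.003, 0.004, -1.0]]
force: [0.8, -0.4, 1.5]
opening: 0.998
grasp_force: 0.0
```

Call:
send_rows(
  grip=0,
  moves=[
    [0,0,0,0,0,0],
    [0,0,0,0,0,0],
    [0,0,0,0,0,0],
    [0,0,0,0,0,0],
    [0,0,0,0,0,0],
    [0,0,0,0,0,0],
    [0,0,0,0,0,0],
    [0,0,0,0,0,0],
    [0,0,0,0,0,0],
  ],
)

```text
time_s: 23.65
position: [0.69, 0.0572, 0.1522]
tcp_rot: [[0.705, 0.709, 0.005], [0.709, -0.705, -0.001], [0.003, 0.004, -1.0]]
force: [-0.4, 0.1, -0.4]
opening: 0.266
grasp_force: 0.0
```

```bash
python3 - <<'E'
from h import *
s=readout.read_state();print(s["position"],s["opening"],s["grasp_force"],s["force"])
R=s["tcp_rot"]; print(s["position"]); s=plan(s["position"]+[0,0,.17],R)
s=plan([.502,-.2815,s["position"][2]],R,s)
E
```

```text
[0.69  0.057 0.152] 0.26646533722109983 0.0 [-0.368  0.099 -0.395]
[0.69  0.057 0.152]
ROW [0.002, 0.003, -0.68, 0.0, 0.0, 0.0] rows 3.4 q [-4. 31. 64. -0. 84. 40.] maxdq/8 3
ROW [-1.491, 0.421, -0.003, 0.0, 0.0, 0.0] rows 7.7 q [-40.  21.  82.   0.  77.   4.] maxdq/8 5
```

Still closing, so I keep waiting before lifting.

Call:
send_rows(
  moves=[
    [0,0,0,0,0,0],
    [0,0,0,0,0,0],
    [0,0,0,0,0,0],
    [0,0,0,0,0,0],
  ],
)

```text
time_s: 24.05
position: [0.69, 0.0572, 0.1522]
tcp_rot: [[0.705, 0.709, 0.005], [0.709, -0.705, -0.001], [0.003, 0.004, -1.0]]
force: [-0.1, -0.1, -1.1]
opening: 0.162
grasp_force: 30.0
```

Call:
send_rows(
  moves=[
    [0,0,-0.1,0,0,0],
    [0,0,-0.25,0,0,0],
    [0,0,-0.4,0,0,0],
    [0,0,-0.55,0,0,0],
    [0,0,-0.68,0,0,0],
    [0,0,-0.68,0,0,0],
  ],
)

```text
time_s: 24.65
position: [0.692, 0.0573, 0.3289]
tcp_rot: [[0.705, 0.709, 0.017], [0.71, -0.705, -0.002], [0.011, 0.014, -1.0]]
force: [-0.1, 0.2, 0.5]
opening: 0.163
grasp_force: 30.0
```

Call:
send_rows(
  moves=[
    [-0.15,0.042,0,0,0,0],
    [-0.3,0.085,0,0,0,0],
    [-0.45,0.127,0,0,0,0],
    [-0.6,0.17,0,0,0,0],
    [-0.75,0.21,0,0,0,0],
    [-0.75,0.21,0,0,0,0],
  ],
)

```text
time_s: 25.25
position: [0.5915, -0.1164, 0.3206]
tcp_rot: [[0.708, 0.706, 0.001], [0.706, -0.708, -0.002], [-0.0, 0.002, -1.0]]
force: [0.5, 0.2, -0.2]
opening: 0.165
grasp_force: 30.0
```

```bash
python3 - <<'E'
from h import *
s=readout.read_state();print(s["position"],s["opening"],s["grasp_force"])
plan([.502,-.2815,s["position"][2]],s["tcp_rot"])
E
```

```text
[ 0.592 -0.116  0.321] 0.16516894904309515 29.99932194594294
ROW [-0.72, 0.215, 0.001, 0.0, 0.0, 0.0] rows 3.8 q [-40.  21.  82.  -0.  77.   5.] maxdq/8 2
```

Call:
send_rows(
  moves=[
    [-0.15,0.045,0,0,0,0],
    [-0.3,0.09,0,0,0,0],
    [-0.45,0.134,0,0,0,0],
    [-0.6,0.18,0,0,0,0],
    [-0.72,0.215,0,0,0,0],
    [-0.72,0.215,0,0,0,0],
    [-0.72,0.215,0,0,0,0],
  ],
)

```text
time_s: 25.95
position: [0.5055, -0.2779, 0.3207]
tcp_rot: [[0.706, 0.709, 0.004], [0.709, -0.706, 0.001], [0.004, 0.002, -1.0]]
force: [-0.0, 0.4, 0.1]
opening: 0.169
grasp_force: 30.0
```

```bash
python3 - <<'E'
from h import *; import cv2
s=readout.read_state();print(s["position"],s["opening"])
p,d=viewer.capture("side");cv2.imwrite("pics/s6.png",cv2.resize(p[200:360,240:440,::-1],None,fx=3,fy=3))
P,_=cloud("side",d,280,400,200,360); k=(np.hypot(P[:,0]-.502,P[:,1]+.2815)<.04)
for a in np.arange(.11,.30,.015):
    m=k&(P[:,2]>a)&(P[:,2]<a+.015)
    if m.sum()>5: print(a.round(3),m.sum(),mid(P[m])[:3],P[m].min(0),P[m].max(0))
E
```

```text
[ 0.505 -0.278  0.321] 0.16867240062840663
0.11 201 [ 0.501 -0.283  0.117] [ 0.472 -0.312  0.11 ] [ 0.531 -0.255  0.125]
0.125 139 [ 0.502 -0.282  0.128] [ 0.473 -0.312  0.125] [ 0.532 -0.252  0.13 ]
0.17 28 [ 0.505 -0.282  0.18 ] [ 0.493 -0.29   0.176] [ 0.517 -0.274  0.185]
0.185 50 [ 0.504 -0.282  0.193] [ 0.493 -0.291  0.185] [ 0.515 -0.272  0.2  ]
0.2 61 [ 0.505 -0.28   0.207] [ 0.493 -0.291  0.2  ] [ 0.517 -0.269  0.215]
0.215 76 [ 0.505 -0.277  0.223] [ 0.493 -0.29   0.215] [ 0.517 -0.264  0.23 ]
0.23 56 [ 0.506 -0.278  0.238] [ 0.496 -0.288  0.23 ] [ 0.515 -0.269  0.245]
0.245 47 [ 0.506 -0.281  0.252] [ 0.498 -0.288  0.245] [ 0.513 -0.273  0.26 ]
0.26 37 [ 0.505 -0.281  0.268] [ 0.498 -0.286  0.26 ] [ 0.511 -0.277  0.275]
0.275 40 [ 0.504 -0.28   0.283] [ 0.498 -0.285  0.275] [ 0.509 -0.275  0.29 ]
0.29 40 [ 0.505 -0.279  0.297] [ 0.498 -0.285  0.29 ] [ 0.512 -0.272  0.305]
```

View pics/s6.png

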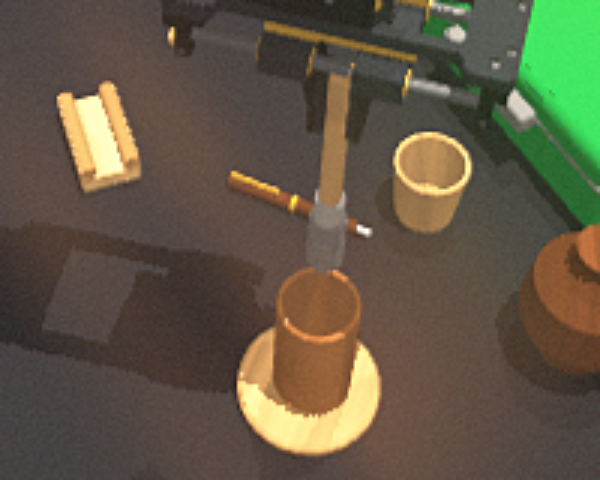

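The crop shows the brush hanging vertical just above the cup mouth at (320,300), with the cup upright on the stand. I'll run it down, up and down again.

Call:
send_rows(
  moves=[
    [-0.02,0,0,0,0,0],
    [-0.02,0,0.1,0,0,0],
    [-0.02,0,0.2,0,0,0],
    [-0.02,0,0.3,0,0,0],
    [-0.02,0,0.4,0,0,0],
    [-0.02,0,0.5,0,0,0],
    [-0.02,0,0.57,0,0,0],
    [-0.02,0,0.6,0,0,0],
    [-0.02,0,0.6,0,0,0],
    [-0.02,0,0.6,0,0,0],
    [-0.02,0,0.6,0,0,0],
  ],
)

```text
time_s: 27.1
position: [0.5036, -0.2823, 0.1728]
tcp_rot: [[0.704, 0.71, 0.007], [0.71, -0.704, -0.002], [0.003, 0.007, -1.0]]
force: [0.5, 0.5, 0.5]
opening: 0.161
grasp_force: 30.0
```

Call:
send_rows(
  moves=[
    [0,0,-0.08,0,0,0],
    [0,0,-0.16,0,0,0],
    [0,0,-0.24,0,0,0],
    [0,0,-0.28,0,0,0],
    [0,0,-0.28,0,0,0],
    [0,0,-0.28,0,0,0],
    [0,0,-0.28,0,0,0],
  ],
)

```text
time_s: 27.8
position: [0.5018, -0.2814, 0.2406]
tcp_rot: [[0.705, 0.709, 0.003], [0.709, -0.705, 0.001], [0.003, 0.002, -1.0]]
force: [0.4, 0.4, -1.1]
opening: 0.165
grasp_force: 30.0
```

Call:
send_rows(
  moves=[
    [0,0,0.08,0,0,0],
    [0,0,0.16,0,0,0],
    [0,0,0.24,0,0,0],
    [0,0,0.28,0,0,0],
    [0,0,0.28,0,0,0],
    [0,0,0.28,0,0,0],
    [0,0,0.28,0,0,0],
  ],
)

```text
time_s: 28.5
position: [0.5034, -0.2824, 0.1725]
tcp_rot: [[0.705, 0.709, 0.007], [0.709, -0.705, -0.002], [0.003, 0.006, -1.0]]
force: [0.5, -0.5, -0.7]
opening: 0.163
grasp_force: 30.0
```

Call:
send_rows(
  moves=[
    [0,0,-0.1,0,0,0],
    [0,0,-0.2,0,0,0],
    [0,0,-0.35,0,0,0],
    [0,0,-0.5,0,0,0],
    [0,0,-0.62,0,0,0],
    [0,0,-0.62,0,0,0],
    [0,0,-0.62,0,0,0],
  ],
)

```text
time_s: 29.2
position: [0.5021, -0.2819, 0.328]
tcp_rot: [[0.705, 0.709, 0.007], [0.71, -0.705, -0.003], [0.003, 0.007, -1.0]]
force: [-1.1, -0.3, -1.1]
opening: 0.165
grasp_force: 30.0
```

Call:
send_rows(
  moves=[
    [0.15,-0.042,0,0,0,0],
    [0.3,-0.085,0,0,0,0],
    [0.45,-0.127,0,0,0,0],
    [0.6,-0.17,0,0,0,0],
    [0.75,-0.21,0,0,0,0],
    [0.75,-0.21,0,0,0,0],
  ],
)

```text
time_s: 29.8
position: [0.5976, -0.1071, 0.3249]
tcp_rot: [[0.701, 0.713, 0.003], [0.713, -0.701, 0.003], [0.004, 0.0, -1.0]]
force: [0.2, -0.8, -0.0]
opening: 0.163
grasp_force: 30.0
```

```bash
python3 - <<'E'
from h import *
_,R=pose(CR,225,0,1); plan([.6905,.0555,.325],R)
E
```

```text
ROW [0.724, -0.191, 0.002, 0.0, -0.002, 0.006] rows 3.7 q [-5. 31. 64.  0. 85. 40.] maxdq/8 2
```

Call:
send_rows(
  moves=[
    [0.15,-0.04,0,0,0,0],
    [0.3,-0.08,0,0,0,0],
    [0.45,-0.12,0,0,0,0],
    [0.6,-0.16,0,0,0,0],
    [0.724,-0.191,0.002,0,0,0.006],
    [0.724,-0.191,0.002,0,0,0.006],
    [0.724,-0.191,0.002,0,0,0.006],
    [0.724,-0.191,0.002,0,0,0.006],
  ],
)

```text
time_s: 30.6
position: [0.6897, 0.0489, 0.3257]
tcp_rot: [[0.712, 0.702, 0.003], [0.702, -0.712, -0.001], [0.001, 0.003, -1.0]]
force: [-0.5, -0.8, -1.0]
opening: 0.163
grasp_force: 30.0
```

```bash
python3 - <<'E'
from h import *
s=readout.read_state()
d=viewer.capture("side")[1]
P,_=cloud("side",d,315,375,100,220); k=(np.hypot(P[:,0]-.69,P[:,1]-.055)<.04)
for a in np.arange(.05,.30,.03):
    m=k&(P[:,2]>a)&(P[:,2]<a+.03)
    if m.sum()>5: print(a.round(3),m.sum(),mid(P[m])[:3])
print(s["position"],s["opening"]); _,R=pose(CR,225,0,1); plan([.6905,.0553,.154],R)
E
```

```text
0.05 250 [0.69  0.052 0.062]
0.17 54 [0.689 0.043 0.19 ]
0.2 97 [0.689 0.046 0.215]
0.23 82 [0.689 0.047 0.245]
0.26 58 [0.689 0.049 0.275]
0.29 61 [0.688 0.047 0.305]
[0.69  0.049 0.326] 0.16343424448725155
ROW [0.019, -0.019, 0.688, 0.002, -0.001, -0.005] rows 3.4 q [-5. 40. 75.  0. 65. 40.] maxdq/8 3
```

Call:
send_rows(
  moves=[
    [0.019,-0.019,0,0,0,0],
    [0.019,-0.019,0,0,0,0],
    [0.019,-0.019,0.05,0,0,0],
    [0.019,-0.019,0.1,0,0,0],
  ],
)

```text
time_s: 31.05
position: [0.6907, 0.0567, 0.3012]
tcp_rot: [[0.712, 0.703, 0.006], [0.703, -0.712, -0.001], [0.003, 0.005, -1.0]]
force: [0.1, -0.0, -1.0]
opening: 0.164
grasp_force: 30.0
```

```bash
python3 - <<'E'
from h import *
print(readout.read_state()["position"]); _,R=pose(CR,225,0,1); plan([.6905,.0553,.1535],R)
E
```

```text
[0.691 0.057 0.301]
ROW [-0.007, 0.001, 0.591, 0.003, -0.002, -0.004] rows 3.0 q [-5. 40. 75.  0. 65. 40.] maxdq/8 2
```

Call:
send_rows(
  moves=[
    [-0.005,0,0.1,0,0,0],
    [-0.005,0,0.2,0,0,0],
    [-0.005,0,0.3,0,0,0],
    [-0.005,0,0.4,0,0,0],
    [-0.005,0,0.5,0,0,0],
    [-0.005,0,0.57,0,0,0],
    [-0.005,0,0.59,0,0,0],
    [-0.005,0,0.59,0,0,0],
    [-0.005,0,0.59,0,0,0],
  ],
)

```text
time_s: 31.95
position: [0.6903, 0.0559, 0.1536]
tcp_rot: [[0.711, 0.703, 0.004], [0.703, -0.711, -0.001], [0.002, 0.003, -1.0]]
force: [-0.4, -0.1, -0.8]
opening: 0.166
grasp_force: 30.0
```

Call:
send_rows(
  moves=[
    [0,0,0.005,0,0,0],
    [0,0,0.005,0,0,0],
    [0,0,0.005,0,0,0],
  ],
)

```text
time_s: 32.25
position: [0.6906, 0.056, 0.1531]
tcp_rot: [[0.711, 0.703, 0.005], [0.703, -0.711, -0.001], [0.003, 0.004, -1.0]]
force: [-0.8, 0.0, -0.9]
opening: 0.161
grasp_force: 30.0
```

Call:
send_rows(
  grip=1,
  moves=[
    [0,0,0,0,0,0],
    [0,0,0,0,0,0],
    [0,0,0,0,0,0],
    [0,0,0,0,0,0],
    [0,0,0,0,0,0],
    [0,0,0,0,0,0],
    [0,0,0,0,0,0],
    [0,0,0,0,0,0],
    [0,0,0,0,0,0],
    [0,0,0,0,0,0],
  ],
)

```text
time_s: 33.25
position: [0.6906, 0.056, 0.153]
tcp_rot: [[0.711, 0.703, 0.005], [0.703, -0.711, -0.001], [0.003, 0.004, -1.0]]
force: [0.8, 0.2, -0.1]
opening: 0.965
grasp_force: 0.0
```

Call:
send_rows(
  moves=[
    [0,0,-0.15,0,0,0],
    [0,0,-0.3,0,0,0],
    [0,0,-0.45,0,0,0],
    [0,0,-0.6,0,0,0],
    [0,0,-0.7,0,0,0],
    [-0.4,0,-0.7,0,0,0],
    [-0.4,0,-0.7,0,0,0],
    [-0.4,0,-0.7,0,0,0],
    [-0.4,0,-0.7,0,0,0],
    [-0.4,0,-0.7,0,0,0],
  ],
)

```text
time_s: 34.25
position: [0.6195, -0.0139, 0.3281]
tcp_rot: [[0.711, 0.703, 0.007], [0.703, -0.711, -0.001], [0.004, 0.005, -1.0]]
force: [-0.4, 0.4, 0.4]
opening: 0.999
grasp_force: 0.0
```

```bash
python3 - <<'E'
from h import *; import cv2
s=readout.read_state();print(s["position"],s["opening"])
p,d=viewer.capture("side");cv2.imwrite("pics/s7.png",p[:,:,::-1])
for nm,c,b in(("brush",(.69,.0555),(310,375,140,225)),("cup",(.502,-.2815),(290,390,250,360))):
    P,_=cloud("side",d,*b); k=(np.hypot(P[:,0]-c[0],P[:,1]-c[1])<.045)
    for lo,hi in((.06,.08),(.11,.135),(.17,.21)):
        m=k&(P[:,2]>lo)&(P[:,2]<hi); print(nm,lo,m.sum(),mid(P[m])[:3] if m.any() else "", P[m,2].max() if m.any() else "")
E
```

```text
[ 0.619 -0.014  0.328] 0.9991741115023256
brush 0.06 180 [0.69  0.053 0.069] 0.07878295298355353
brush 0.11 34 [0.689 0.052 0.122] 0.13370436964390445
brush 0.17 57 [0.69  0.055 0.184] 0.1974276085504403
cup 0.06 205 [ 0.5   -0.283  0.07 ] 0.07994087994610455
cup 0.11 348 [ 0.502 -0.282  0.12 ] 0.13022434262313975
cup 0.17 0
```

View pics/s7.png

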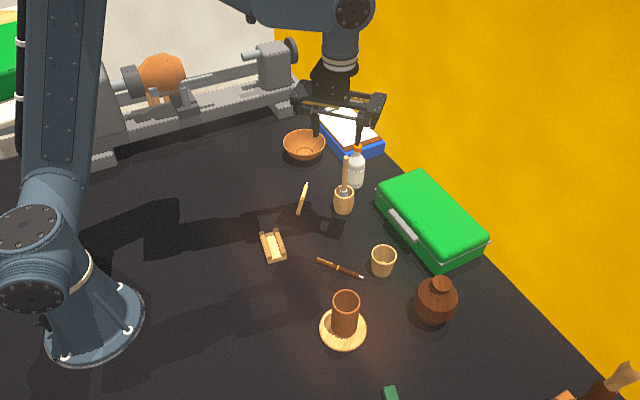

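The picture shows the brush upright in its pot at (345,190) and the cup mouth up on the stand at (345,315). The other pieces are where they were, and the gripper is clear.

```bash
python3 -c "
from rig import ticket; print(ticket.hand_in())"
```

```text
the job is handed in; nothing more can be done
None
```

The job is handed in at about 34 s of the 72 s allowed: the cup stands mouth up about 2 mm from the stand's centre, the brush went down, up and down inside it and is back upright in its pot, and the other pieces look unmoved; no verdict came back.

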